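Feel which sugar tin is full and slide it into the tea stand

TASK

Tea is about to be served and only one of the three alike, closed sugar tins is full. Without opening or lifting any, push high on their sides to rock them a little on their bottom edge and feel how heavy each is; the full one must itself be rocked clearly (at least 5 degrees), without toppling it, and let settle back upright. Then slide the full tin, still standing, into the free wide bay of the steel stand until it is fully home against the back sheet, and leave the other two tins standing about where they were and everything else undisturbed.

Things in the scene. Friction and masses are not known exactly. Their poses are not given: they have to be found in the camera images.
- tin_1: Closed steel tin, press-in lid, plain paper band, 76 mm diameter, 120 mm high; origin: centre of its underside, z up. The leftmost at the start. Looks just like the other two; inside, out of sight, stands a loose stack of pressed-sugar tablets with about 3 mm of play that shifts as it tilts. Which tin holds how much changes from start to start. Friction on the table about 0.6.
- tin_2: Closed steel tin, press-in lid, plain paper band, 76 mm diameter, 120 mm high; origin: centre of its underside, z up. The middle one at the start. In all, the full tin weighs 0.59 to 0.69 kg, one is about a quarter full (0.28 to 0.30 kg), one nearly empty (0.19 kg); any tin may be any of these. Let go from less than about 20 degrees it rocks back by itself.
- tin_3: Closed steel tin, press-in lid, plain paper band, 76 mm diameter, 120 mm high; origin: centre of its underside, z up. The rightmost at the start. Any tin slides when pushed below 50 mm and rocks when pushed above 90 mm; held rocked at 8 degrees by fingertips at 105 mm, the full one pushes back with 2 to 5 N, the quarter-full 0.6 to 1.4 N, the nearly empty 0.3 to 0.8 N.
- stand: Low stainless service stand, screwed down behind the tins, bays open towards the robot. Origin: on the table under the centre of its free, wide bay (the leftmost; no floor); x points into the bay, y to its left. Right of it, a narrow bay with the salt shaker and a bay with the tumbler and spoon. Side sheets 48 mm high.
- bay_mouth (a point): Middle of the wide bay's mouth, at table height, 29 mm in front of the stand's origin. Lips flare from about 103 mm apart here to the 84 mm bay, whose side sheets start 10 mm in front of the origin.
- bay_home (a point): Where the centre of a tin's underside is when it is fully home against the back sheet (70 mm high, front face 38 mm behind this point); 1 mm behind the stand's origin. The tin has 4 mm of play to each side.
- table_left: The steel table under the tins and the stand, fixed; its top is at z = 0 (the body's origin is at the floor). It ends at y = -0.11 m, where the next table begins 3 mm lower.
- salt_shaker: Salt shaker, 44 mm in diameter, 90 mm high, in the middle bay of the stand; origin: centre of its underside. Leave alone.
- tumbler_spoon: Glass tumbler, 67 mm in diameter, 95 mm high, with a teaspoon that reaches 129 mm, in the right bay of the stand; origin: underside. Leave alone.
- mug_1: Spotted mug, 82 mm in diameter, 91 mm high, handle out to 57 mm from the origin, left of the stand; origin: underside. Leave alone.
- kitchen_timer: Round wind-up timer, 66 mm in diameter, 57 mm high, at the left near edge; origin: centre of its underside. Leave alone.
- tumbler_2: Empty glass tumbler, 67 mm in diameter, 95 mm high, on the right-hand table; origin: underside. Leave alone.
- tumbler_3: Second glass tumbler like tumbler_2, beside it; origin: underside. Leave alone.
Not all that is in view belongs to the job. Leave any red look-alike of the tin_1 alone.

How it is judged:
By the outcome, as a careful person would: the job done as asked, in the order asked, and still so for the second after the job is handed in, with the robot touching nothing.
It also fails if it takes over 72 s, if anything falls off the work surface, if the arm or the gripper's body presses on something with over 40 N, if the wrist force passes 120 N, or if a joint passes its speed limit or range.

ROBOT

A 6-joint arm with a two-finger parallel gripper is mounted at the origin on a cart in front of the work surface, level with it; the furniture and walls round the work are solid. World frame = base frame: x ahead of the robot, y to its left, z up, the work surface at z = 0. Lengths are in m, angles in rad, forces in N, time in s.
With the tool pointing down it reaches from about 0.425 to 0.95 m from the base axis. Payload 3.5 kg.
Tool frame: the origin (TCP) lies at the very end of the fingers, on their centre line; the grasp point (between the pads) lies ctrl.pinch_z behind it (ctrl.pinch_z is the distance from the TCP to the grasp point, in m); z points along the fingers, y is the line along which they close (so a half turn about z gives the same grasp; the last joint's range is limited). The gripper opens to 85 mm and grips with 20 to 120 N. Pads are 22 mm wide; open, the fingers measure 114 mm over their backs; the gripper's body (76 mm by 85 mm) begins 54 mm behind the grasp point. The pads swing forward as they close: fully open they stand 13 mm farther back than shut.
Start: joints at [0.973, 0.286, 1.577, -0, 1.279, -0.15], TCP at [0.292, 0.608, 0.231] pointing down, gripper open.
Joint ranges: [-2.77, 2.77], [-0.9, 2.22], [0.21, 2.48], [-1.53, 4.67], [0.24, 2.81], [-2.84, 2.84]. Speed limits (rad/s): [2.79, 2.79, 3.14, 3.14, 3.14, 3.14].

INTERFACE

Orientations are given as a unit quaternion [x, y, z, w].
In Python, from plant import ctrl gives the robot as it stands.
- The arm moves only by the shell command python3 -m inch 'ROWS' [FORCE]. ROWS is a JSON list of rows, 1 to 10 of them, each of 7 numbers: dx, dy, dz in m, then a rotation vector rx, ry, rz in rad, then the opening from 0.0 (shut) to 1.0 (fully open); each row is the pose to reach, as a shift and turn from the pose commanded when the command began, along the tool's axes at that moment; what a row does not reach only later rows make up. A row lasts 1/8 s, in which the tool goes at most 0.0625 m and 0.188 rad, less where a joint would pass 70% of its speed; a pose out of reach is approached as far as the arm can. The fingers move at their own pace and stop on an object; FORCE is the grip in N (left out, the last holds). Time passes only in rows, so rows that do not move let the fingers close. It prints the time, the measured TCP pose, the force, the opening and the grip force at its end.
- ctrl.get_state(): the state, without advancing time (a new reading comes with each control period).
- ctrl.read_camera(name): name is "scene" or "side" or "wrist"; returns a dict with "pixels" (400x640x3 uint8, red, green, blue), "camera_matrix" (3x3 intrinsics, pixels), "dist_coeffs" ([k1, k2, p1, p2, k3] as OpenCV has them; the pictures are not rectified), "xyz" and "orientation" of the camera in the world. Camera axes: x right, y down, z forward; pixel columns grow to the right and rows downward; lengths in m; the calibration is good to about 2 mm. A picture is of the moment at which its call begins. There is no depth.
- ctrl.sign_off(): hands the job in; it is judged then, once.
Trained networks look in the newest picture that a camera, given by its name, has taken for a name from the list of things; names that differ only in an ending like _2 or _b are one class to them, and where a whole thing is asked for, a point or a joint stands for the part that bears it (a point fixed in the world has none). Each returns a list of dicts, best first, with "conf" (0 to 1); they miss things now and then, are a little off and sometimes report something else, mostly with a low value. They report only what shows in the picture. A call takes as long as a camera call. They do not tell look-alikes from the thing itself.
- ctrl.recognise(camera, thing): "position" ([x, y, z] in m, in world coordinates, good to about 4 mm: the middle of the surface that is visible of it).
- ctrl.masks_of(camera, thing): "region" (400x640 bool, what is visible of it).
- ctrl.mark_of(camera, thing): "position" ([x, y, z] in m, in world coordinates, good to about 4 mm: a listed point, or the origin of a listed thing).
The state is a dict: "time": time; "qpos": joint angles; "dq": joint speeds; "joint_efforts": joint torques, N m; "eef_pos": TCP position; "tcp_rot": TCP orientation; "contact_force": force on the tool from outside, world axes, zero at the start; "wrist_torque": the same for the moment, N m; "opening": opening from 0.0 (shut) to 1.0 (fully open); "finger_force": force on a finger pad.
Only numpy, scipy, OpenCV 4.12 (cv2) and the standard library are available. Lean on these libraries where they do the work, as an engineer would, in place of code of your own. Each camera call takes 0.05 s, during which the arm holds its last target. There are 200 camera calls.

## Working session

There is one attempt and no reset: what is moved stays moved. The work goes in short steps, Python scripts to look and compute and a shell command to move; the robot and the scene stay as the last step left them, time stands still between calls to the robot, and variables do not carry over. Pictures are saved under pics/ and viewed, at most 10 in all, crops included, and the job is handed in when it is done.

```bash
ls; mkdir -p pics
cat > h.py <<'E'
import numpy as np,cv2
from plant import ctrl
from scipy.spatial.transform import Rotation as R
def snap(cam,fn):
    p=ctrl.read_camera(cam); cv2.imwrite('pics/'+fn,p['pixels'][:,:,::-1]); return p
def proj(p,X):
    r=R.from_quat(p['orientation']).as_matrix().T
    return cv2.projectPoints(np.float64(X).reshape(-1,3),cv2.Rodrigues(r)[0],-r@np.array(p['xyz']),np.array(p['camera_matrix']),np.array(p['dist_coeffs']))[0].reshape(-1,2)
def st():
    s=ctrl.get_state(); print(round(s['time'],2),np.round(s['eef_pos'],4),np.round(s['contact_force'],2),round(s['opening'],2)); return s
E
python3 - <<'E'
from h import *
s=st();print(R.from_quat(s['tcp_rot']).as_matrix().round(3))
for c in('scene','side'):
    p=snap(c,c+'0.png');print(c,np.round(p['xyz'],3),np.round(p['orientation'],3))
    for t in['tin_1','stand','bay_mouth','bay_home','salt_shaker','tumbler_spoon','mug_1','kitchen_timer']:
        for d in ctrl.mark_of(c,t)[:5]: print(t,np.round(d['position'],4),round(d['conf'],2),proj(p,d['position']).round()[0])
E
```

```text
pics
0.0 [0.2918 0.6079 0.2299] [0.01 0.02 0.65] 1.0
[[-0.901  0.433 -0.001]
 [ 0.433  0.901 -0.002]
 [ 0.    -0.002 -1.   ]]
scene [-0.517 -0.704  1.041] [ 0.832 -0.412  0.165 -0.334]
tin_1 [0.5602 0.379  0.0006] 0.94 [262.  89.]
tin_1 [ 0.4273  0.2611 -0.0026] 0.85 [262. 118.]
tin_1 [7.125e-01 3.994e-01 3.000e-04] 0.55 [284.  69.]
stand [0.6627 0.0925 0.0065] 0.73 [340. 102.]
bay_mouth [0.6315 0.0871 0.003 ] 0.72 [336. 107.]
bay_home [0.6617 0.0944 0.0017] 0.6 [339. 103.]
salt_shaker [ 0.6656  0.0164 -0.0022] 0.56 [358. 111.]
tumbler_spoon [ 0.6755 -0.0458  0.0021] 0.59 [374. 115.]
mug_1 [0.7554 0.2817 0.0045] 0.93 [314.  73.]
kitchen_timer [ 0.3879  0.4928 -0.0033] 0.75 [207. 100.]
side [ 0.618 -1.178  1.407] [ 0.951  0.021 -0.003 -0.308]
tin_1 [ 0.4843 -0.0494 -0.0041] 0.95 [290. 175.]
tin_1 [ 7.069e-01  3.986e-01 -7.000e-04] 0.89 [348.  97.]
tin_1 [0.4314 0.2574 0.0043] 0.67 [283. 117.]
tin_1 [ 0.5618  0.3718 -0.0031] 0.65 [315. 101.]
stand [ 0.6618  0.09   -0.0049] 0.73 [337. 150.]
bay_mouth [ 6.328e-01  8.810e-02 -4.000e-04] 0.93 [330. 149.]
bay_mouth [ 0.5579  0.3726 -0.0018] 0.51 [314. 100.]
bay_home [ 0.6626  0.0944 -0.0052] 0.94 [337. 149.]
salt_shaker [0.6663 0.0163 0.001 ] 0.63 [338. 163.]
tumbler_spoon [ 0.6719 -0.0461 -0.0026] 0.81 [339. 176.]
mug_1 [7.590e-01 2.797e-01 1.000e-04] 0.71 [361. 116.]
kitchen_timer [0.3858 0.4924 0.0025] 0.6 [277.  80.]
```

Run:
```python
import cv2,numpy as np
a=cv2.resize(cv2.imread('pics/scene0.png')[40:190,170:430],None,fx=3,fy=3,interpolation=cv2.INTER_CUBIC)[:,:780]
b=cv2.resize(cv2.imread('pics/side0.png')[60:220,230:430],None,fx=3.6,fy=3.6,interpolation=cv2.INTER_CUBIC)
cv2.imwrite('pics/a.png',a);cv2.imwrite('pics/b.png',b)
```

```text
(no output)
```

View pics/a.png

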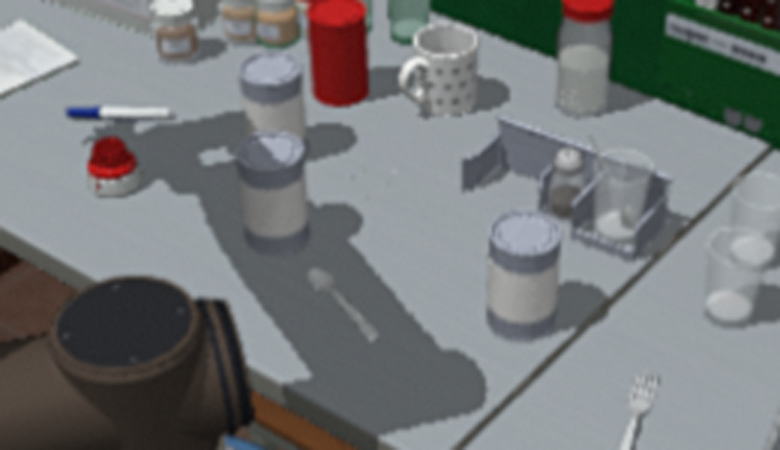

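View pics/b.png

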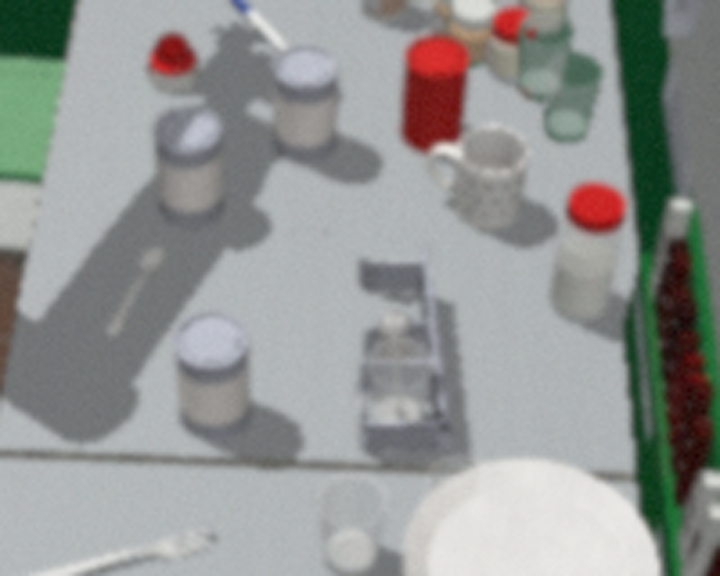

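In the scene image (a.png), the three steel/paper tins are tin_1 (crop 272,95), tin_2 (273,190) and tin_3 (523,275). The red can (340,50) is the look-alike and stays untouched. A spoon lies on the table at (340,300). The stand's wide bay is at crop (490,165), left of the salt shaker. Next I'll refine poses by fitting silhouettes.

```bash
cat >> h.py <<'E'
A=np.linspace(0,2*np.pi,40,endpoint=False)
def sil(p,x,y,h,r=.038):
    P=np.vstack([np.c_[x+r*np.cos(A),y+r*np.sin(A),0*A+z] for z in(0,h)])
    m=np.zeros((400*4,640*4),np.uint8); cv2.fillConvexPoly(m,cv2.convexHull(np.round(proj(p,P)*4+1.5).astype(np.int32)),1)
    return m
def fit(views,x0,h0=.12,fixh=False):
    from scipy.optimize import minimize
    def c(v):
        s=0
        for p,m in views:
            q=sil(p,v[0],v[1],h0 if fixh else v[2]); s+=(q!=m).sum()/m.sum()
        return s
    v0=[*x0] if fixh else [*x0,h0]
    sx=np.vstack([v0]+[np.array(v0)+np.eye(len(v0))[i]*.008 for i in range(len(v0))])
    r=minimize(c,v0,method='Nelder-Mead',options=dict(initial_simplex=sx,xatol=2e-4,fatol=1e-4)); return r.x,r.fun
def tinmask(cam,p,x0):
    best=None
    for d in ctrl.masks_of(cam,'tin_1'):
        m=cv2.resize(d['region'].astype(np.uint8),None,fx=4,fy=4,interpolation=cv2.INTER_NEAREST)
        q=sil(p,*x0,.12); iou=(q&m).sum()/(q|m).sum()
        if best is None or iou>best[0]: best=(iou,m)
    return best
E
python3 - <<'E'
from h import *
print(ctrl.pinch_z)
V={c:ctrl.read_camera(c) for c in('scene','side')}
for n,x0 in dict(t1=(.561,.375),t2=(.430,.259),t3=(.484,-.049)).items():
    B=[(V[c],)+tinmask(c,V[c],x0) for c in V]
    print(n,[round(b[1],2) for b in B],*[ (np.round(fit([(b[0],b[2])],x0,fixh=True)[0],4)) for b in B], *fit([(b[0],b[2]) for b in B if b[1]>.6],x0))
E
```

```text
0.0187
t1 [np.float64(0.69), np.float64(0.91)] [0.5634 0.3812] [0.5591 0.3733] [0.56001526 0.37837922 0.1161857 ] 0.4613924722844118
t2 [np.float64(0.9), np.float64(0.91)] [0.4246 0.2565] [0.4333 0.2592] [0.43160035 0.26320889 0.11348113] 0.13464256264033223
t3 [np.float64(0.9), np.float64(0.94)] [ 0.4829 -0.0477] [ 0.4835 -0.0503] [ 0.48336844 -0.04689851  0.11150517] 0.09443538656252971
```

```bash
python3 -m inch '[[-0.0553,-0.019,0,0,0,0,0],[-0.1106,-0.038,0,0,0,0,0],[-0.1659,-0.057,0,0,0,0,0],[-0.2212,-0.0755,0.02,0,0,0,0],[-0.2765,-0.0944,0.05,0,0,0,0],[-0.2765,-0.0944,0.1,0,0,0,0],[-0.2765,-0.0944,0.125,0,0,0,0],[-0.2765,-0.0944,0.125,0,0,0,0],[-0.2765,-0.0944,0.125,0,0,0,0]]'
python3 - <<'E'
from h import *
p=snap('wrist','w1.png'); s=st(); print(R.from_quat(s['tcp_rot']).as_matrix().round(3).tolist(), np.round(p['xyz'],3))
for d in ctrl.mark_of('wrist','tin_1')[:4]: print(np.round(d['position'],4),round(d['conf'],2))
print(proj(p,[[.559,.375,.12],[.559,.375,0]]))
E
```

```text
time: 2.42
eef_pos: [0.5014, 0.4043, 0.108]
tcp_rot: [0.222, 0.975, 0.001, 0.001]
contact_force: [0.1, 1.3, 0.2]
opening: 0.004
finger_force: 0.0
2.48 [0.5017 0.4046 0.1086] [0.37 0.98 0.28] -0.0
[[-0.902, 0.433, 0.003], [0.433, 0.902, 0.002], [-0.002, 0.003, -1.0]] [0.432 0.438 0.25 ]
[ 0.4338  0.2577 -0.0023] 0.55
[[314.37706489 372.74778293]
 [315.60075874 264.389895  ]]
```

View pics/w1.png

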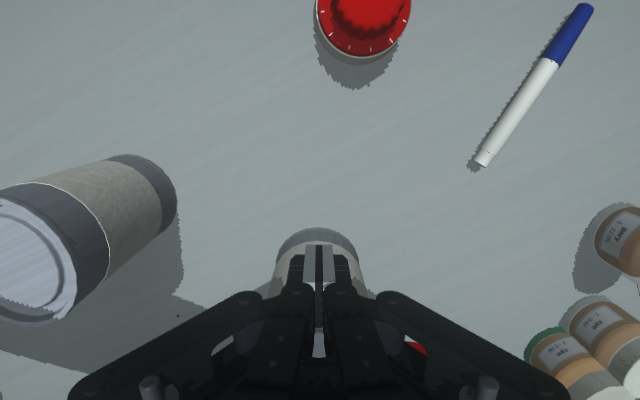

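Wrist view: closed fingertips at (318,270) are centred on tin_1 (about 317,260). tin_2 is at (60,240) and the timer at (360,20). Next I push tin_1 gently.

```bash
cat >> h.py <<'E'
def force(n=6):
    F=[]
    for i in range(n):
        ctrl.read_camera('wrist'); s=ctrl.get_state(); F.append(s['contact_force'])
    M=R.from_quat(s['tcp_rot']).as_matrix(); F=np.array(F)
    print(round(s['time'],2),np.round(s['eef_pos'],4),'tool F',np.round(M.T@F.mean(0),2),'sd',F.std(0).round(2)); return s
E
cat > f.py <<'E'
from h import *
force()
E
python3 f.py
python3 -m inch '[[-0.003,0,0.002,0,0,0,0],[-0.006,0,0.002,0,0,0,0],[-0.009,0,0.002,0,0,0,0],[-0.012,0,0.002,0,0,0,0],[-0.015,0,0.002,0,0,0,0],[-0.018,0,0.002,0,0,0,0],[-0.021,0,0.002,0,0,0,0],[-0.021,0,0.002,0,0,0,0]]'; python3 f.py
```

```text
2.83 [0.5007 0.4039 0.107 ] tool F [-0.15 -0.09 -0.23] sd [0.33 0.44 0.24]
time: 3.82
eef_pos: [0.5197, 0.3945, 0.1044]
tcp_rot: [0.222, 0.975, 0.0, 0.0]
contact_force: [-1.0, 0.7, -0.4]
opening: 0.0
finger_force: 0.4
4.12 [0.5194 0.3945 0.1042] tool F [0.72 0.16 0.01] sd [0.81 0.25 0.38]
```

```bash
python3 -m inch '[[-0.003,0,0,0,0,0,0],[-0.006,0,0,0,0,0,0],[-0.009,0,0,0,0,0,0],[-0.011,0,0,0,0,0,0],[-0.011,0,0,0,0,0,0],[-0.011,0,0,0,0,0,0]]'; python3 f.py
python3 - <<'E'
from h import *
for c in('scene','side'):
    p=snap(c,c+'1.png'); u=proj(p,[.565,.372,.06])[0].astype(int); i=p['pixels'][u[1]-25:u[1]+25,u[0]-33:u[0]+33,::-1]
    cv2.imwrite('pics/c_%s.png'%c,cv2.resize(i,None,fx=6,fy=6,interpolation=cv2.INTER_CUBIC))
cv2.imwrite('pics/c.png',np.hstack([cv2.imread('pics/c_scene.png'),cv2.imread('pics/c_side.png')]))
E
```

```text
time: 4.88
eef_pos: [0.5294, 0.3897, 0.1042]
tcp_rot: [0.222, 0.975, -0.0, -0.0]
contact_force: [-0.3, 0.3, -0.0]
opening: -0.002
finger_force: 0.3
5.17 [0.5294 0.3898 0.1042] tool F [0.59 0.01 0.07] sd [0.48 0.39 0.47]
```

View pics/c.png

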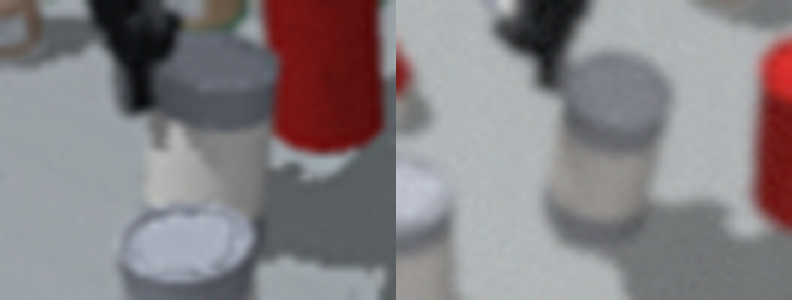

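tin_1 is clearly rocked (both views) and pushes back with only about 0.6 N, so it isn't the full one. I'll release it and go to tin_2.

```bash
python3 -m inch '[[0.004,0,0,0,0,0,0],[0.008,0,0,0,0,0,0],[0.012,0,0,0,0,0,0],[0.016,0,0,0,0,0,0],[0.021,0,0,0,0,0,0],[0.03,0,0,0,0,0,0],[0.045,0,-0.03,0,0,0,0],[0.06,-0.04,-0.06,0,0,0,0],[0.075,-0.09,-0.06,0,0,0,0],[0.0979,-0.14,-0.06,0,0,0,0]]'
python3 -m inch '[[0,-0.02,0,0,0,0,0],[0,-0.02,0.03,0,0,0,0],[0,-0.02,0.06,0,0,0,0],[0,-0.02,0.06,0,0,0,0],[0,-0.02,0.06,0,0,0,0]]'; python3 f.py
python3 - <<'E'
from h import *
V={c:ctrl.read_camera(c) for c in('scene','side')}
for n,x0 in dict(t1=(.561,.375),t2=(.430,.259)).items():
    B=[(V[c],)+tinmask(c,V[c],x0) for c in V]
    print(n,[round(b[1],2) for b in B],*[ (np.round(fit([(b[0],b[2])],x0,fixh=True)[0],4)) for b in B])
E
```

```text
time: 6.52
eef_pos: [0.3798, 0.3053, 0.1651]
tcp_rot: [0.222, 0.975, 0.001, 0.001]
contact_force: [0.0, -1.1, 0.7]
opening: -0.0
finger_force: 0.0
time: 7.15
eef_pos: [0.3725, 0.2884, 0.1054]
tcp_rot: [0.222, 0.975, 0.0, 0.001]
contact_force: [0.3, 0.1, 0.1]
opening: -0.002
finger_force: 0.0
7.45 [0.3724 0.2883 0.1052] tool F [-0.06 -0.13 -0.19] sd [0.44 0.39 0.63]
t1 [np.float64(0.74), np.float64(0.88)] [0.5634 0.3789] [0.5581 0.3806]
t2 [np.float64(0.94), np.float64(0.0)] [0.4283 0.2599] [-0.4888  1.3731]
```

```bash
python3 -m inch '[[-0.003,0,0,0,0,0,0],[-0.006,0,0,0,0,0,0],[-0.009,0,0,0,0,0,0],[-0.012,0,0,0,0,0,0],[-0.015,0,0,0,0,0,0],[-0.018,0,0,0,0,0,0],[-0.021,0,0,0,0,0,0],[-0.021,0,0,0,0,0,0]]'; python3 f.py
python3 -m inch '[[-0.003,0,0,0,0,0,0],[-0.006,0,0,0,0,0,0],[-0.009,0,0,0,0,0,0],[-0.009,0,0,0,0,0,0],[-0.009,0,0,0,0,0,0]]'; python3 f.py
python3 - <<'E'
from h import *
I=[]
for c in('scene','side'):
    p=snap(c,c+'2.png'); u=proj(p,[.435,.255,.06])[0].astype(int); i=p['pixels'][u[1]-25:u[1]+25,u[0]-33:u[0]+33,::-1]
    I.append(cv2.resize(i,None,fx=6,fy=6,interpolation=cv2.INTER_CUBIC))
cv2.imwrite('pics/d.png',np.hstack(I))
E
```

```text
time: 8.75
eef_pos: [0.3908, 0.279, 0.1046]
tcp_rot: [0.222, 0.975, 0.0, -0.0]
contact_force: [-3.8, 1.7, 4.1]
opening: 0.003
finger_force: 2.4
9.05 [0.3907 0.279  0.1044] tool F [ 4.37  0.1  -3.91] sd [0.36 0.33 0.58]
time: 9.68
eef_pos: [0.399, 0.2748, 0.1041]
tcp_rot: [0.222, 0.975, -0.0, -0.0]
contact_force: [-2.7, 0.7, 2.4]
opening: 0.002
finger_force: 1.9
9.97 [0.3989 0.2749 0.1041] tool F [ 2.69 -0.04 -1.93] sd [0.5  0.38 0.62]
```

View pics/d.png

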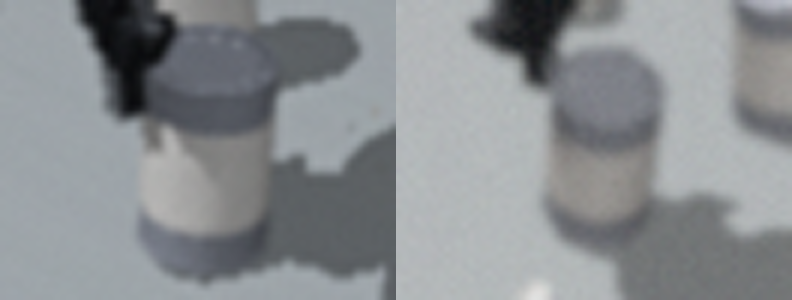

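Both views show tin_2 tilting clearly, and it pushes back with 2.7 to 4.4 N, so it's the full tin. I'll rock it a touch further for margin, then let it down gently.

```bash
python3 -m inch '[[-0.002,0,0,0,0,0,0],[-0.004,0,0,0,0,0,0],[-0.004,0,0,0,0,0,0],[-0.004,0,0,0,0,0,0]]'; python3 f.py
python3 -m inch '[[0.003,0,0,0,0,0,0],[0.006,0,0,0,0,0,0],[0.009,0,0,0,0,0,0],[0.012,0,0,0,0,0,0],[0.015,0,0,0,0,0,0],[0.018,0,0,0,0,0,0],[0.021,0,0,0,0,0,0],[0.024,0,0,0,0,0,0],[0.03,0,0,0,0,0,0],[0.04,0,-0.06,0,0,0,0]]'
python3 - <<'E'
from h import *
V={c:ctrl.read_camera(c) for c in('scene','side')};st()
for n,x0 in dict(t2=(.430,.259)).items():
    B=[(V[c],)+tinmask(c,V[c],x0) for c in V]
    print(n,[round(b[1],2) for b in B],*[ (np.round(fit([(b[0],b[2])],x0,fixh=True)[0],4)) for b in B])
E
```

```text
time: 10.58
eef_pos: [0.4026, 0.2733, 0.1045]
tcp_rot: [0.222, 0.975, 0.0, 0.0]
contact_force: [-2.9, 1.5, 4.3]
opening: 0.001
finger_force: 2.3
10.88 [0.4025 0.2733 0.1044] tool F [ 3.79  0.11 -4.22] sd [0.33 0.18 0.49]
time: 12.12
eef_pos: [0.363, 0.2889, 0.16]
tcp_rot: [0.222, 0.975, -0.004, -0.005]
contact_force: [0.4, 0.5, 0.2]
opening: -0.001
finger_force: 0.0
12.22 [0.3695 0.2928 0.1708] [0.38 0.23 0.99] -0.0
t2 [np.float64(0.9), np.float64(0.91)] [0.4255 0.2577] [0.4332 0.2608]
```

tin_2 has settled back upright in place. Next I rock tin_3 briefly as a check, pushing towards -y.

```bash
python3 -m inch '[[-0.02,-0.02,-0.03,0,0,0.18,0],[-0.06,-0.055,-0.03,0,0,0.36,0],[-0.1,-0.09,-0.03,0,0,0.54,0],[-0.14,-0.126,-0.03,0,0,0.72,0],[-0.18,-0.162,-0.03,0,0,0.9,0],[-0.2227,-0.2005,-0.02,0,0,1.06,0],[-0.2227,-0.2005,0.02,0,0,1.124,0],[-0.2227,-0.2005,0.065,0,0,1.124,0],[-0.2227,-0.2005,0.065,0,0,1.124,0],[-0.2227,-0.2005,0.065,0,0,1.124,0]]'; python3 f.py
```

```text
time: 13.58
eef_pos: [0.4808, 0.0134, 0.0999]
tcp_rot: [0.707, 0.707, 0.0, 0.0]
contact_force: [-0.3, -0.3, 0.8]
opening: 0.001
finger_force: 0.0
13.88 [0.4813 0.0134 0.1007] tool F [ 0.03  0.3  -0.24] sd [0.39 0.36 0.33]
```

```bash
python3 -m inch '[[-0.003,0.002,-0.004,0,0,0,0],[-0.006,0.002,-0.004,0,0,0,0],[-0.009,0.002,-0.004,0,0,0,0],[-0.012,0.002,-0.004,0,0,0,0],[-0.015,0.002,-0.004,0,0,0,0],[-0.018,0.002,-0.004,0,0,0,0],[-0.021,0.002,-0.004,0,0,0,0],[-0.024,0.002,-0.004,0,0,0,0],[-0.027,0.002,-0.004,0,0,0,0],[-0.027,0.002,-0.004,0,0,0,0]]'; python3 f.py
python3 - <<'E'
from h import *
snap('wrist','w3.png'); snap('scene','scene3.png')
E
python3 -m inch '[[0.003,0,0,0,0,0,0],[0.006,0,0,0,0,0,0],[0.009,0,0,0,0,0,0],[0.012,0,0,0,0,0,0],[0.015,0,0,0,0,0,0],[0.018,0,0,0,0,0,0],[0.023,0,0,0,0,0,0],[0.03,0,0,0,0,0,0],[0.05,0,-0.04,0,0,0,0],[0.05,0,-0.1,0,0,0,0]]'
```

```text
time: 15.12
eef_pos: [0.4824, -0.0139, 0.1033]
tcp_rot: [0.708, 0.707, -0.0, 0.0]
contact_force: [-0.7, 1.5, 0.7]
opening: -0.0
finger_force: 0.7
15.43 [ 0.4823 -0.0136  0.1032] tool F [ 1.11 -0.06 -0.53] sd [0.34 0.26 0.84]
time: 16.77
eef_pos: [0.4806, 0.0378, 0.2021]
tcp_rot: [0.707, 0.707, -0.002, -0.002]
contact_force: [0.6, -1.1, 1.1]
opening: 0.0
finger_force: 0.0
```

tin_3 gives about 1.1 N, so quarter-full, and tin_2 is confirmed as the full one. Now I measure the stand with the wrist camera.

```bash
python3 -m inch '[[0.05,0.05,-0.03,0,0,0,0],[0.06,0.11,-0.05,0,0,0,0],[0.06,0.11,-0.05,0,0,0,0]]'
python3 - <<'E'
from h import *
p=snap('wrist','w4.png'); s=st(); print(np.round(p['xyz'],3))
for t in('stand','bay_mouth','bay_home','salt_shaker','tumbler_spoon'):
  for c in('wrist','scene','side'):
    if c!='wrist': ctrl.read_camera(c)
    for d in ctrl.mark_of(c,t)[:1]: print(t,c,np.round(d['position'],4),round(d['conf'],2),proj(p,d['position']).round()[0] if c=='wrist' else '')
E
```

```text
time: 17.15
eef_pos: [0.5952, 0.0976, 0.2549]
tcp_rot: [0.707, 0.707, 0.001, 0.001]
contact_force: [-1.2, 0.2, -0.2]
opening: 0.0
finger_force: 0.0
17.2 [0.5949 0.0973 0.2543] [-0.42 -0.69  0.18] -0.0
[0.596 0.176 0.397]
stand scene [0.6643 0.0932 0.0061] 0.78 
stand side [ 0.659   0.0909 -0.0033] 0.8 
bay_mouth scene [0.6348 0.0869 0.002 ] 0.73 
bay_mouth side [0.6324 0.0883 0.0023] 0.58 
bay_home scene [ 0.6606  0.0935 -0.0018] 0.84 
bay_home side [ 0.6607  0.0924 -0.003 ] 0.58 
salt_shaker wrist [ 0.6726  0.0187 -0.0027] 0.66 [372. 221.]
salt_shaker scene [ 0.6692  0.0181 -0.0007] 0.76 
salt_shaker side [0.6663 0.017  0.0017] 0.41 
tumbler_spoon wrist [ 0.6731 -0.0447  0.0009] 0.7 [371. 262.]
tumbler_spoon scene [ 0.6768 -0.0481  0.0053] 0.63 
tumbler_spoon side [ 6.725e-01 -4.800e-02 -3.000e-04] 0.81
```

View pics/w4.png

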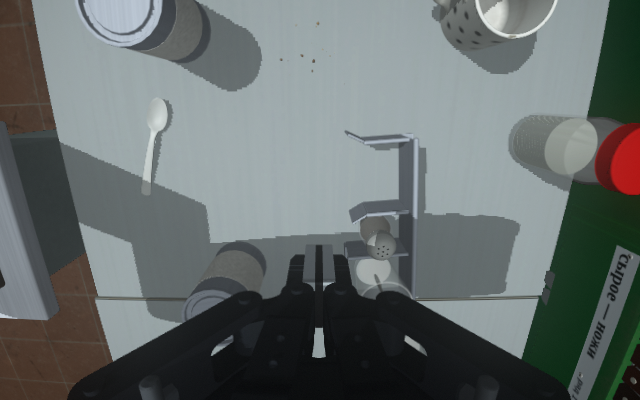

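Wrist view: wide bay between side sheets at rows about 138 and 213, with the back sheet at column about 415. The table spoon is at (152,145), tin_2 at (140,25), tin_3 at (225,285). I'll overlay the stand model to check its pose.

```bash
cat > ov.py <<'E'
from h import *
import sys
p=ctrl.read_camera('wrist'); im=p['pixels'][:,:,::-1]; S=6
x0,y0=325,110
cr=cv2.resize(im[y0:y0+100+22,x0:x0+130],None,fx=S,fy=S,interpolation=cv2.INTER_CUBIC)[:600]
def draw(X,Y,a,col):
    c,s=np.cos(a),np.sin(a)
    def L(P,z):
        W=[[X+c*u-s*v,Y+s*u+c*v,z] for u,v in P]; q=((proj(p,W)-[x0,y0]+.5)*S).astype(np.int32); cv2.polylines(cr,[q],False,col,1)
    L([(-.029,.0515),(-.010,.042),(.039,.042),(.039,-.042),(-.010,-.042),(-.029,-.0515)],.048)
    L([(.039,.05),(.039,-.05)],.070)
draw(float(sys.argv[1]),float(sys.argv[2]),float(sys.argv[3]),(0,0,255))
cv2.imwrite('pics/'+sys.argv[4],cr)
E
python3 ov.py .6615 .0925 .07 o1.png
```

```text
(no output)
```

View pics/o1.png

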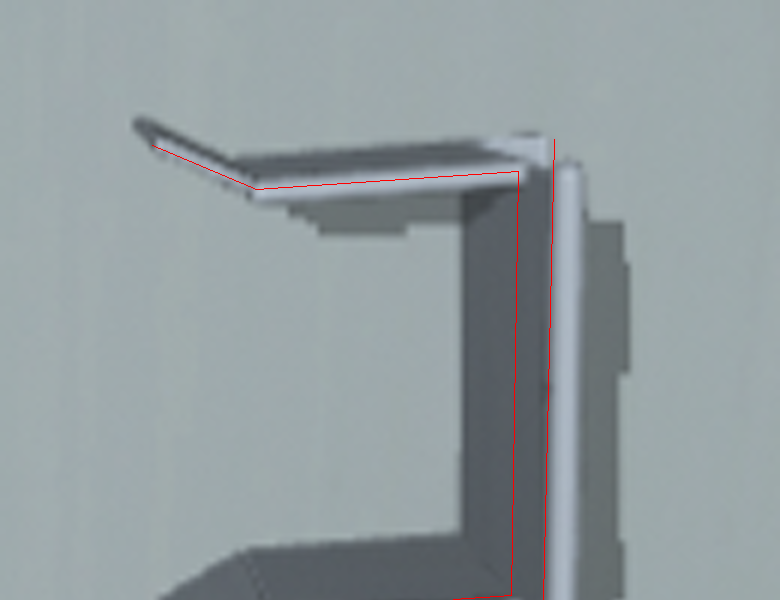

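Run:
```python
from h import *
p=ctrl.read_camera('wrist'); s=st(); print(np.round(s['qpos'],3))
def w(u,v,z=0):
    q=cv2.undistortPoints(np.float64([[[u,v]]]),np.array(p['camera_matrix']),np.array(p['dist_coeffs']))[0,0]
    d=R.from_quat(p['orientation']).as_matrix()@np.r_[q,1]; o=np.array(p['xyz']); return np.round((o+d*(z-o[2])/d[2])[:2],3)
print('spoon',w(158,97),w(166,115),w(152,193),'crumbs',w(280,60),w(318,22),w(313,70))
print('mug',w(440,30),w(520,70))
print('rotm of cam',R.from_quat(p['orientation']).as_matrix().round(2).tolist())
V={c:ctrl.read_camera(c) for c in('scene','side')}
for n,x0 in dict(t2=(.430,.259),t3=(.4835,-.049)).items():
    B=[(V[c],)+tinmask(c,V[c],x0) for c in V]
    print(n,[round(b[1],2) for b in B],*[ (np.round(fit([(b[0],b[2])],x0,fixh=True)[0],4)) for b in B])
print('lid of t2 px',proj(p,[.430,.26,.12]))
```

```text
18.55 [0.5925 0.0963 0.2533] [-0.18 -0.91  0.57] 0.0
[-0.008  0.107  1.744  0.     1.291 -0.007]
spoon [0.395 0.184] [0.402 0.162] [0.367 0.06 ] crumbs [0.548 0.224] [0.594 0.265] [0.588 0.213]
mug [0.737 0.258] [0.841 0.216]
rotm of cam [[1.0, -0.0, -0.0], [-0.0, -0.95, -0.3], [0.0, 0.3, -0.95]]
t2 [np.float64(0.92), np.float64(0.91)] [0.4258 0.2575] [0.4316 0.2634]
t3 [np.float64(0.89), np.float64(0.94)] [ 0.4831 -0.0492] [ 0.4832 -0.0497]
lid of t2 px [[115.79006103  -2.47190776]]
```

```bash
python3 -m inch '[[0.04,-0.037,0,0,0,-0.12,0.2],[0.08,-0.073,0,0,0,-0.24,0.45],[0.12,-0.11,0,0,0,-0.36,0.45],[0.16,-0.146,0,0,0,-0.48,0.45],[0.2,-0.182,0,0,0,-0.6,0.45],[0.2217,-0.202,0,0,0,-0.6,0.45],[0.2217,-0.202,0.03,0,0,-0.6,0.45],[0.2217,-0.202,0.03,0,0,-0.6,0.45]]'
python3 -m inch '[[0,0,0,0,-0.16,0,0.45],[0,0,0,0,-0.32,0,0.45],[0,0,0,0,-0.48,0,0.45],[0,0,0,0,-0.63,0,0.45],[0,0,0,0,-0.63,0,0.45],[0,0,0,0,-0.63,0,0.45]]'
cat > g.py <<'E'
from h import *
import sys
# world shift -> tool axes
s=ctrl.get_state(); M=R.from_quat(s['tcp_rot']).as_matrix(); print(np.round(s['eef_pos'],4),'q',np.round(s['qpos'],2),'F',np.round(s['contact_force'],1)); print(M.round(3).tolist())
for a in sys.argv[1:]:
    t=np.array(eval(a)); print('to',t,'rows',np.round(M.T@(t-s['eef_pos']),4))
print('world up in tool',M[2].round(3))
E
python3 g.py '(.3905,.318,.025)' '(.3905,.318,.1)'
```

```text
time: 19.85
eef_pos: [0.389, 0.3177, 0.221]
tcp_rot: [0.467, 0.884, -0.002, -0.001]
contact_force: [-0.2, 0.3, 0.0]
opening: 0.45
finger_force: 0.0
time: 20.6
eef_pos: [0.3914, 0.3182, 0.2242]
tcp_rot: [0.445, 0.841, -0.144, 0.273]
contact_force: [0.9, 0.4, 0.3]
opening: 0.451
finger_force: 0.0
[0.3914 0.3182 0.2242] q [ 0.77  0.03  1.97 -0.64  1.32  0.39] F [0.9 0.4 0.3]
[[-0.455, 0.826, 0.332], [0.669, 0.563, -0.485], [-0.588, 0.001, -0.809]]
to [0.3905 0.318  0.025 ] rows [ 0.1173 -0.001   0.161 ]
to [0.3905 0.318  0.1   ] rows [ 0.0732 -0.001   0.1003]
world up in tool [-0.588  0.001 -0.809]
```

```bash
python3 -m inch '[[0.03,0,0.04,0,0,0,0.45],[0.06,0,0.08,0,0,0,0.45],[0.09,0,0.12,0,0,0,0.45],[0.115,0,0.158,0,0,0,0.45],[0.115,0,0.158,0,0,0,0.45],[0.115,0,0.158,0,0,0,0.45]]'
python3 - <<'E'
from h import *
I=[]
for c in('scene','side'):
    p=snap(c,c+'5.png'); u=proj(p,[.435,.255,.06])[0].astype(int); i=p['pixels'][u[1]-40:u[1]+30,u[0]-33:u[0]+33,::-1]
    I.append(cv2.resize(i,None,fx=6,fy=6,interpolation=cv2.INTER_CUBIC))
cv2.imwrite('pics/e.png',np.hstack(I))
E
python3 g.py '(.450,.236,.026)'; python3 f.py
```

```text
time: 21.35
eef_pos: [0.3926, 0.3187, 0.0302]
tcp_rot: [0.445, 0.84, -0.143, 0.274]
contact_force: [1.1, -0.7, 0.3]
opening: 0.449
finger_force: 0.0
[0.3927 0.3194 0.0308] q [ 0.77  0.33  2.04 -0.74  1.03  0.65] F [0.4 0.2 0.7]
[[-0.453, 0.826, 0.335], [0.67, 0.563, -0.484], [-0.588, 0.005, -0.809]]
to [0.45  0.236 0.026] rows [-0.079   0.0003  0.0635]
world up in tool [-0.588  0.005 -0.809]
21.75 [0.3911 0.3184 0.0287] tool F [ 0.03 -0.13 -0.19] sd [0.55 0.35 0.29]
```

View pics/e.png

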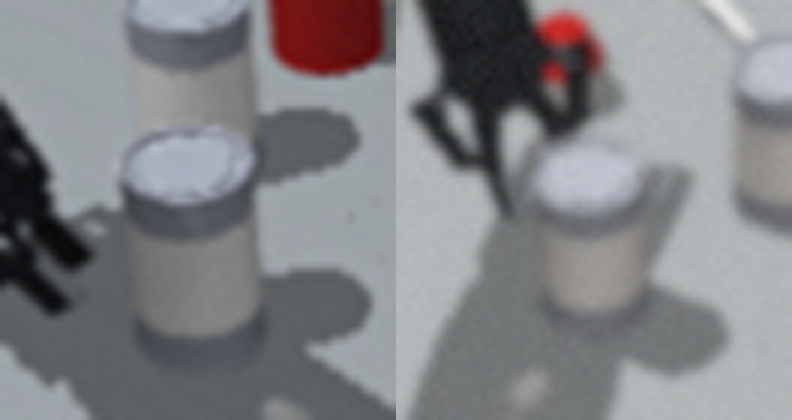

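Scene view: both fingers are low behind tin_2 (crop 60,270) and clear of everything. Pushing begins.

```bash
python3 -m inch '[[-0.008,0,0.0076,0,0,0,0.45],[-0.016,0,0.0136,0,0,0,0.45],[-0.024,0,0.0194,0,0,0,0.45],[-0.032,0,0.025,0,0,0,0.45],[-0.04,0,0.031,0,0,0,0.45],[-0.05,0,0.0383,0,0,0,0.45],[-0.06,0,0.0456,0,0,0,0.45],[-0.07,0,0.0529,0,0,0,0.45],[-0.08,0,0.06,0,0,0,0.45],[-0.08,0,0.06,0,0,0,0.45]]'
cat > k.py <<'E'
from h import *
import sys
x0=eval(sys.argv[1]); V={c:ctrl.read_camera(c) for c in('scene','side')}; T=st()['eef_pos']
B=[(V[c],)+tinmask(c,V[c],x0) for c in V]
E=[fit([(b[0],b[2])],x0,fixh=True) for b in B]
for b,e in zip(B,E): print(round(b[1],2),np.round(e[0],4),round(e[1],2))
x=np.mean([e[0] for e in E],0); print('tin rel TCP',np.round(x-T[:2],4),'dist',np.hypot(*(x-T[:2])).round(4))
E
python3 k.py '(.466,.206)'; python3 f.py; python3 g.py
```

```text
time: 23.0
eef_pos: [0.4479, 0.2342, 0.0269]
tcp_rot: [0.444, 0.84, -0.145, 0.274]
contact_force: [-0.1, 0.5, -0.2]
opening: 0.447
finger_force: 0.0
23.1 [0.4476 0.235  0.0269] [ 0.62  0.49 -0.53] 0.45
0.82 [0.4655 0.1965] 0.05
0.84 [0.4714 0.2063] 0.07
tin rel TCP [ 0.0208 -0.0336] dist 0.0395
23.5 [0.4472 0.2356 0.0266] tool F [ 0.11 -0.16  0.15] sd [0.34 0.66 0.37]
[0.4472 0.2356 0.0266] q [ 0.58  0.29  2.11 -0.83  0.92  0.56] F [ 0.2 -0.3  0. ]
[[-0.456, 0.826, 0.332], [0.667, 0.564, -0.487], [-0.589, 0.0, -0.808]]
world up in tool [-0.589  0.    -0.808]
```

```bash
python3 -m inch '[[-0.012,0.0004,0.0088,0,0,0,0.45],[-0.026,0.0009,0.019,0,0,0,0.45],[-0.04,0.0014,0.0292,0,0,0,0.45],[-0.054,0.0019,0.0394,0,0,0,0.45],[-0.068,0.0024,0.0496,0,0,0,0.45],[-0.082,0.0028,0.0598,0,0,0,0.45],[-0.096,0.0033,0.07,0,0,0,0.45],[-0.108,0.0037,0.0788,0,0,0,0.45],[-0.1177,0.0041,0.0859,0,0,0,0.45],[-0.1177,0.0041,0.0859,0,0,0,0.45]]'
python3 k.py '(.555,.085)'; python3 g.py
```

```text
time: 24.75
eef_pos: [0.5336, 0.1164, 0.027]
tcp_rot: [0.444, 0.84, -0.145, 0.274]
contact_force: [0.0, -0.0, 0.5]
opening: 0.45
finger_force: 0.0
24.85 [0.5331 0.1171 0.0268] [-0.3  -0.53 -0.38] 0.45
0.9 [0.5532 0.0799] 0.06
0.89 [0.5584 0.0855] 0.07
tin rel TCP [ 0.0226 -0.0344] dist 0.0412
[0.5329 0.1175 0.0267] q [ 0.29  0.29  2.11 -0.94  0.77  0.4 ] F [-0.4  0.2 -0.6]
[[-0.456, 0.826, 0.333], [0.667, 0.564, -0.487], [-0.59, -0.0, -0.808]]
world up in tool [-0.59  -0.    -0.808]
```

Run:
```python
from h import *
s=ctrl.get_state(); M=R.from_quat(s['tcp_rot']).as_matrix(); t=np.array([.5555,.0845,.0267]); h0=np.arctan2(-M[1,0],-M[0,0]); print(h0)
for h,d in zip(np.r_[h0,np.linspace(h0,.06,7)[1:]],(.047,.05,.05,.05,.05,.05,.047)):
    tgt=t-d*np.array([np.cos(h),np.sin(h),0])
    print(np.round(M.T@(tgt-s['eef_pos']),4).tolist(),np.round(M[2]*(h-h0),4).tolist())
```

```text
-0.9713185092687139
[0.0056, 0.0001, -0.0041] [-0.0, -0.0, -0.0]
[0.0075, -0.0085, -0.0054] [-0.1013, -0.0, -0.1388]
[0.0057, -0.0168, -0.0041] [-0.2027, -0.0, -0.2777]
[0.0028, -0.0246, -0.002] [-0.304, -0.0, -0.4165]
[-0.0011, -0.0317, 0.0008] [-0.4054, -0.0, -0.5553]
[-0.006, -0.0378, 0.0044] [-0.5067, -0.0, -0.6942]
[-0.0128, -0.0403, 0.0094] [-0.6081, -0.0, -0.833]
```

```bash
python3 -m inch '[[0.0056,0,-0.0041,0,0,0,0.45],[0.0075,-0.0085,-0.0054,-0.1013,0,-0.1388,0.45],[0.0057,-0.0168,-0.0041,-0.2027,0,-0.2777,0.45],[0.0028,-0.0246,-0.002,-0.304,0,-0.4165,0.45],[-0.0011,-0.0317,0.0008,-0.4054,0,-0.5553,0.45],[-0.006,-0.0378,0.0044,-0.5067,0,-0.6942,0.45],[-0.0128,-0.0403,0.0094,-0.6081,0,-0.833,0.45],[-0.0128,-0.0403,0.0094,-0.6081,0,-0.833,0.45],[-0.0128,-0.0403,0.0094,-0.6081,0,-0.833,0.45]]'
python3 k.py '(.555,.085)'; python3 g.py '(.5860,.0866,.0267)' '(.6235,.0888,.0267)'; python3 f.py
```

```text
time: 26.08
eef_pos: [0.4972, 0.0835, 0.0445]
tcp_rot: [0.048, 0.962, -0.023, 0.268]
contact_force: [0.0, 0.7, -0.3]
opening: 0.449
finger_force: 0.0
26.18 [0.4974 0.0828 0.0445] [ 0.14 -0.63  0.18] 0.45
0.71 [0.5509 0.0787] 0.37
0.88 [0.5592 0.0864] 0.04
tin rel TCP [ 0.0576 -0.0003] dist 0.0576
[0.4972 0.0831 0.0441] q [ 0.   -0.03  2.4  -0.31  0.24 -1.19] F [-0.9 -0.7 -0.3]
[[-0.851, 0.109, 0.513], [0.084, 0.994, -0.072], [-0.518, -0.018, -0.855]]
to [0.586  0.0866 0.0267] rows [-0.0663  0.0134  0.0602]
to [0.6235 0.0888 0.0267] rows [-0.098   0.0197  0.0793]
world up in tool [-0.518 -0.018 -0.855]
26.57 [0.4972 0.0833 0.0438] tool F [ 0.04  0.01 -0.07] sd [0.51 0.35 0.4 ]
```

```bash
cat > o.py <<'E'
from h import *
import sys
s=ctrl.get_state(); M=R.from_quat(s['tcp_rot']).as_matrix()
h,t=eval(sys.argv[1]); f=np.array([np.cos(h),np.sin(h),0]); u=np.array([0,0,1.])
z=-u*np.cos(t)+f*np.sin(t); x=-(f*np.cos(t)+u*np.sin(t)); D=np.c_[x,np.cross(z,x),z]
print(np.round(s['eef_pos'],4),'q',np.round(s['qpos'],2),'tilt',np.arcsin(-M[2,0]).round(3),'head',np.arctan2(-M[1,0],-M[0,0]).round(3))
for a in sys.argv[2:]: print(np.round(M.T@(np.array(eval(a))-s['eef_pos']),4).tolist(),R.from_matrix(M.T@D).as_rotvec().round(4).tolist())
E
python3 o.py '(.06,.48)' '(.511,.0818,.042)'
```

```text
[0.4972 0.0833 0.0438] q [ 0.   -0.03  2.4  -0.31  0.24 -1.19] tilt 0.544 head -0.097
[-0.0109, 0.0001, 0.0087] [-0.098, 0.0621, -0.1374]
```

```bash
python3 -m inch '[[-0.0055,0,0.0043,-0.05,0.03,-0.07,0.45],[-0.0109,0,0.0087,-0.098,0.062,-0.1374,0.45],[-0.0109,0,0.0087,-0.098,0.062,-0.1374,0.45],[-0.0109,0,0.0087,-0.098,0.062,-0.1374,0.45]]'
python3 o.py '(.06,.48)' '(.511,.0818,.042)' '(.6,.0872,.040)'  '(.624,.0888,.040)';python3 f.py
```

```text
time: 27.08
eef_pos: [0.5115, 0.0811, 0.0423]
tcp_rot: [-0.028, 0.971, 0.007, 0.238]
contact_force: [-0.5, -0.0, -0.2]
opening: 0.45
finger_force: 0.0
[0.5115 0.0811 0.0423] q [-0.07  0.    2.36  0.19  0.31 -1.86] tilt 0.481 head 0.058
[0.0006, 0.0007, 0.0001] [-0.0007, 0.0007, -0.0016]
[-0.0776, 0.0009, 0.0431] [-0.0007, 0.0007, -0.0016]
[-0.0989, 0.0011, 0.0542] [-0.0007, 0.0007, -0.0016]
27.38 [0.5108 0.0817 0.0421] tool F [ 0.1  -0.03  0.15] sd [0.41 0.54 0.3 ]
```

```bash
python3 -m inch '[[-0.008,0.0001,0.0044,0,0,0,0.45],[-0.017,0.0002,0.0094,0,0,0,0.45],[-0.026,0.0003,0.0144,0,0,0,0.45],[-0.035,0.0004,0.0194,0,0,0,0.45],[-0.044,0.0005,0.0244,0,0,0,0.45],[-0.052,0.0006,0.0288,0,0,0,0.45],[-0.052,0.0006,0.0288,0,0,0,0.45]]'
python3 k.py '(.610,.088)'; python3 o.py '(.06,.48)' '(.624,.0888,.040)' '(.630,.0892,.040)';python3 f.py
python3 - <<'E'
from h import *
I=[]
for c in('scene','side'):
    p=snap(c,c+'6.png'); u=proj(p,[.60,.085,.06])[0].astype(int); i=p['pixels'][u[1]-40:u[1]+30,u[0]-33:u[0]+33,::-1]
    I.append(cv2.resize(i,None,fx=6,fy=6,interpolation=cv2.INTER_CUBIC))
cv2.imwrite('pics/f.png',np.hstack(I))
E
```

```text
time: 28.25
eef_pos: [0.5718, 0.0855, 0.0411]
tcp_rot: [-0.029, 0.971, 0.007, 0.239]
contact_force: [-0.3, -0.2, -0.2]
opening: 0.452
finger_force: 0.0
28.35 [0.5712 0.0855 0.0411] [ 0.31 -0.51  0.29] 0.45
0.58 [0.611 0.085] 0.64
0.9 [0.613  0.0881] 0.08
tin rel TCP [0.0408 0.0011] dist 0.0408
[0.5708 0.0855 0.041 ] q [-0.05  0.13  2.22  0.16  0.31 -1.82] tilt 0.482 head 0.059
[-0.0467, 0.0002, 0.0256] [-0.0004, 0.0017, -0.0005]
[-0.0521, 0.0002, 0.0284] [-0.0004, 0.0017, -0.0005]
28.75 [0.5704 0.0856 0.0409] tool F [ 0.25 -0.28  0.21] sd [0.63 0.34 0.47]
```

View pics/f.png

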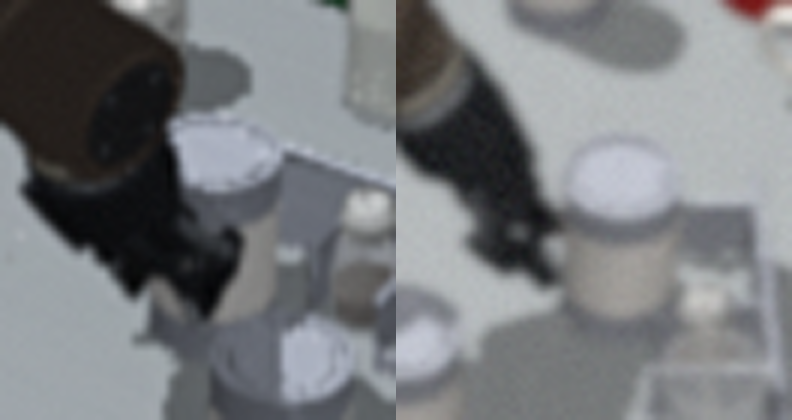

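The tin stands upright at the mouth, aligned with the bay, with the fingers cradling it from behind. Now I push it home and watch the force.

```bash
python3 -m inch '[[-0.007,0,0.0038,0,0,0,0.45],[-0.015,0,0.0082,0,0,0,0.45],[-0.023,0,0.0126,0,0,0,0.45],[-0.031,0,0.017,0,0,0,0.45],[-0.037,0,0.0203,0,0,0,0.45],[-0.042,0,0.023,0,0,0,0.45],[-0.042,0,0.023,0,0,0,0.45]]'
python3 f.py
python3 -m inch '[[-0.002,0,0.001,0,0,0,0.45],[-0.004,0,0.002,0,0,0,0.45],[-0.004,0,0.002,0,0,0,0.45]]'; python3 f.py
python3 k.py '(.66,.09)'
```

```text
time: 29.72
eef_pos: [0.6191, 0.0884, 0.04]
tcp_rot: [-0.029, 0.971, 0.007, 0.239]
contact_force: [-0.6, 0.2, 0.0]
opening: 0.452
finger_force: 0.4
30.02 [0.6185 0.0883 0.0401] tool F [ 0.17 -0.3   0.03] sd [0.33 0.5  0.35]
time: 30.4
eef_pos: [0.6217, 0.0888, 0.0393]
tcp_rot: [-0.029, 0.971, 0.007, 0.236]
contact_force: [-6.6, -0.6, 3.6]
opening: 0.453
finger_force: 3.3
30.7 [0.6217 0.0888 0.0393] tool F [ 3.49 -0.61 -5.82] sd [0.36 0.57 0.62]
30.8 [0.6217 0.0888 0.0393] [-6.79 -0.71  2.61] 0.45
0.58 [0.658  0.0881] 0.7
0.76 [0.661  0.0959] 0.31
tin rel TCP [0.0379 0.0033] dist 0.038
```

```bash
python3 -m inch '[[-0.002,0,0.001,0,0,0,0.45],[-0.002,0,0.001,0,0,0,0.45]]'; python3 f.py
python3 -m inch '[[0.002,0,-0.001,0,0,0,0.45],[0.006,0,-0.004,0,0,0,0.45],[0.02,0,-0.012,0,0,0,0.45],[0.04,0,-0.025,0,0,0,0.45],[0.05,0,-0.07,0,0,0,0.45],[0.02,0,-0.12,0,0,0,0.45],[0.0,0,-0.17,0,0,0,0.45],[0,0,-0.2,0,0.15,0,0.45],[0,0,-0.2,0,0.3,0,0.45],[0,0,-0.2,0,0.48,0,0.45]]'
python3 -m inch '[[0,0,0,0,0,0,0.45],[0,0,0,0,0,0,0.45]]'
python3 - <<'E'
from h import *
s=st()
for c in('scene','side','wrist'):
    p=snap(c,c+'7.png')
    for t in('tin_1','salt_shaker','tumbler_spoon','mug_1','kitchen_timer','bay_home'):
        for d in ctrl.mark_of(c,t)[:5]: print(c,t,np.round(d['position'],4),round(d['conf'],2))
E
python3 k.py '(.6635,.0913)'
```

```text
time: 31.15
eef_pos: [0.6223, 0.0889, 0.0387]
tcp_rot: [-0.029, 0.972, 0.007, 0.234]
contact_force: [-13.0, -2.0, 9.1]
opening: 0.452
finger_force: 7.7
31.45 [0.6223 0.0889 0.0387] tool F [  7.48  -1.79 -13.86] sd [0.39 0.46 0.33]
time: 32.7
eef_pos: [0.5334, 0.0833, 0.2196]
tcp_rot: [-0.03, 1.0, -0.0, 0.0]
contact_force: [0.4, -0.0, -0.0]
opening: 0.455
finger_force: 0.0
time: 32.95
eef_pos: [0.5323, 0.0834, 0.2167]
tcp_rot: [-0.03, 1.0, 0.0, 0.001]
contact_force: [0.3, 0.2, 0.2]
opening: 0.45
finger_force: 0.0
32.95 [0.5323 0.0834 0.2167] [0.33 0.15 0.21] 0.45
scene tin_1 [ 0.4803 -0.0509  0.0023] 0.98
scene tin_1 [ 7.101e-01  4.031e-01 -2.000e-04] 0.93
scene tin_1 [6.596e-01 9.410e-02 5.000e-04] 0.83
scene tin_1 [0.5603 0.378  0.0012] 0.66
scene salt_shaker [ 0.6707  0.0182 -0.0016] 0.78
scene salt_shaker [ 0.6795 -0.0472  0.0013] 0.6
scene tumbler_spoon [ 0.6744 -0.0489  0.0039] 0.63
scene tumbler_spoon [ 0.662   0.0949 -0.0014] 0.48
scene mug_1 [0.7582 0.2824 0.0037] 0.6
scene mug_1 [ 0.7308 -0.197  -0.0025] 0.52
scene kitchen_timer [0.3876 0.491  0.0008] 0.55
scene bay_home [6.
[... 172 characters left out ...]
 -0.0522 -0.0023] 0.67
side salt_shaker [0.6673 0.0154 0.0016] 0.64
side tumbler_spoon [ 0.6702 -0.0483 -0.0013] 0.85
side mug_1 [0.7601 0.2823 0.0026] 0.94
side kitchen_timer [0.3887 0.4918 0.0015] 0.48
side bay_home [ 0.6613  0.092  -0.0017] 0.79
wrist tin_1 [ 0.4776 -0.0512  0.0013] 0.92
wrist tin_1 [5.599e-01 3.770e-01 2.000e-04] 0.87
wrist tin_1 [0.6611 0.0914 0.0014] 0.69
wrist tin_1 [ 0.708   0.3988 -0.0013] 0.66
wrist tumbler_spoon [ 0.6728 -0.0439  0.0016] 0.91
wrist mug_1 [0.6586 0.0888 0.0027] 0.75
wrist mug_1 [ 0.7315 -0.1989 -0.0032] 0.31
34.1 [0.5326 0.0833 0.2172] [ 0.53 -0.82 -0.28] 0.45
0.91 [0.6585 0.0906] 0.04
0.0 [0.7103 0.4055] 0.08
tin rel TCP [0.1518 0.1647] dist 0.224
```

Run:
```python
from h import *
I=[]
for c in('side','wrist'):
    im=cv2.imread('pics/%s7.png'%c)
    p=ctrl.read_camera(c); u=proj(p,[.665,.09,.06])[0].astype(int); k=(33,5.9) if c=='side' else (90,2.17)
    x=min(max(u[0]-k[0],0),640-2*k[0]);y=min(max(u[1]-k[0],0),400-2*k[0])
    I.append(cv2.resize(im[y:y+2*k[0],x:x+2*k[0]],(390,390),interpolation=cv2.INTER_CUBIC))
cv2.imwrite('pics/z.png',np.hstack(I))
```

```text
(no output)
```

View pics/z.png

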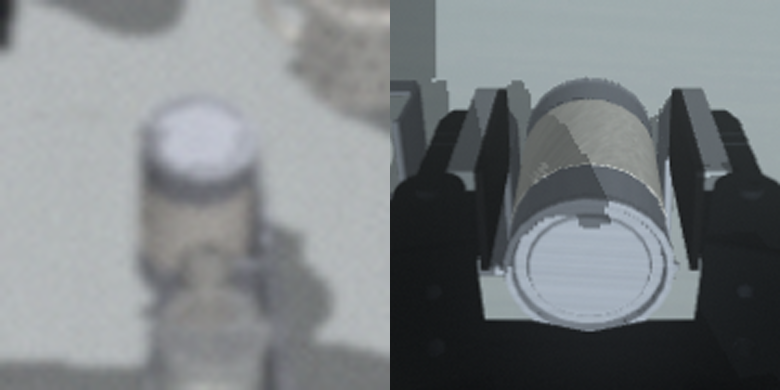

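The tin stands upright inside the bay, against the back sheet (side crop 200,200). The final 13 N hold gave only 0.6 mm of movement, which confirms it is home, and the robot is clear.

```bash
python3 -c "
from plant import ctrl
print(ctrl.sign_off())"
```

```text
the job is handed in; nothing more can be done
None
```

The full tin was tin_2: it pushed back with 2.7–4.4 N, against about 0.6 N for tin_1 and 1.1 N for tin_3. It was rocked roughly 8–10°, settled upright, then slid standing into the wide bay and home against the back sheet, with the other tins and everything checked in the final pictures where they were; the job is handed in.

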